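Scrub the tilted beaker with the long brush

ROBOT

A 6-joint arm with a two-finger parallel gripper is mounted at the origin on the work surface. World frame = base frame: x ahead of the robot, y to its left, z up, the work surface at z = 0. Lengths are in m, angles in rad, forces in N, time in s.
With the tool pointing down it reaches from about 0.375 to 0.9 m from the base axis. Payload 3.1 kg.
Tool frame: the origin (TCP) lies between the finger pads, 19 mm behind the fingertips; this is the grasp point; z points along the fingers, y is the line along which they close (so a half turn about z gives the same grasp; the last joint's range is limited). The gripper opens to 85 mm and grips with 20 to 120 N. Pads are 22 mm wide; open, the fingers measure 114 mm over their backs; the gripper's body (76 mm by 85 mm) begins 54 mm behind the grasp point. The pads swing forward as they close: fully open they stand 13 mm farther back than shut.
Start: joints at [0.958, 0.527, 1.433, -0, 1.181, -0.178], TCP at [0.263, 0.567, 0.25] pointing down, gripper open.
Joint ranges: [-3.08, 3.08], [-0.75, 2.2], [0.22, 2.44], [-1.43, 4.57], [0, 2.65], [-2.85, 2.85]. Speed limits (rad/s): [2.79, 2.79, 3.14, 3.14, 3.14, 3.14].

INTERFACE

Orientations are given as a unit quaternion [x, y, z, w].
In Python, from station import * gives the robot as it stands.
- The arm moves only by the tool play_rows, never from a script. Its argument "rows" is a list of rows, each a list of 3 entries, a list of its own where there are three numbers: the turn, a rotation vector about the tool's x, y, z in degrees, then the shift along the tool's x, y, z in mm, then the closure, from 0 (fully open) to 1 (shut). In form: [[[ax, ay, az], [dx, dy, dz], jaw], ...]. A call has 1 to 12 rows; each row shifts and turns the commanded pose from where the row before left it, along the tool's axes as they then stand; what a row does not reach is not made up. A row lasts 1/12 s, in which the tool goes at most 41.7 mm and 7.16 degrees, less where a joint would pass 70% of its speed; a pose out of reach is approached as far as the arm can. A call with a gripper value outside its range is refused whole. The fingers move at their own pace and stop on an object; "grip_force" is the grip in N (left out, the last holds). Time passes only in rows, so rows that do not move let the fingers close. It gives the time, the measured TCP pose, the force, the opening and the grip force at its end, in the units of the state.
- sense(): the state, without advancing time (a new reading comes with each control period).
- snapshot(name): name is "side" or "top" or "wrist"; returns (picture, depth): 400x640x3 uint8, red, green, blue; 400x640 float32, m along the optical axis (not along the pixel's ray), 0 where there is no reading.
- get_calibration(name): a dict with "vfov" (degrees; the focal length in pixels is half the picture's height over the tangent of half this angle, whatever the lens; pixels are square), "cx", "cy" (the principal point, pixels), "xyz" and "attitude" of the camera in the world. Camera axes: x right, y down, z forward; pixel columns grow to the right and rows downward; lengths in m; the calibration is good to about 2 mm. A picture is of the moment at which its call begins: read the wrist's pose just before it. get_calibration takes no time and is no camera call; for the wrist camera it gives the pose at the moment of the call.
- sign_off(): hands the job in; it is judged then, once.
The state is a dict: "t": time; "q": joint angles; "qd": joint speeds; "tau": joint torques, N m; "tcp_pos": TCP position; "tool_rot": TCP orientation; "force": force on the tool from outside, world axes, zero at the start; "ft_torque": the same for the moment, N m; "finger_gap": opening from 0.0 (shut) to 1.0 (fully open); "gripper_force": force on a finger pad.
Only numpy, scipy, OpenCV 4.12 (cv2) and the standard library are available. Lean on these libraries where they do the work, as an engineer would, in place of code of your own. Each camera call takes 0.05 s, during which the arm holds its last target. There are 200 camera calls.

TASK

Take the long brush out of its steel jar and scrub the inside of the white beaker that leans in the tilting holder: push the bristles right down to the bottom three times, drawing them back at least half way up the inside after each of the first two. Then stand the brush back in its jar, bristles down, and let go; do not wrench the beaker round in its holder, keep the jar standing in its place, and leave the tube rack, pipette and wash bottle as they are.

Things in the scene. Friction and masses are not known exactly. Their poses are not given: they have to be found in the camera images.
- brush: Loose bottle brush, 200 mm long, 90 g, upright in the jar at the start. Origin: centre of the flat lower end of the bristles; z runs up along the brush. Stiff round off-white bristle head 40 mm diameter from z = 0 to 70 mm, steel stem 8 mm diameter to 115 mm, round white plastic handle 22 mm diameter from 115 to 200 mm (grip here, for example TCP at z = 175 mm).
- jar: Loose round steel jar for the brush, 100 mm tall, 0.7 kg, open at the top. Origin: centre of its underside, z up. Inside diameter 60 mm, outside 68 mm with an 80 mm foot; inner floor 8 mm above the origin. The brush stands on this floor. Its top rim is 100 mm above the origin.
- holder: Fixed grey base plate 180 x 150 x 12 mm (x, y, z) with two aluminium cheeks at y = +-56 mm (36 mm wide, 130 mm high) that carry the beaker on a stiff pivot along y, 115 mm above the origin. Black knobs reach out to y = +-74 mm. Origin: centre of the plate's underside, z up. The beaker's mouth leans towards the holder's -x.
- beaker (a joint): Tilt of the beaker from upright, rad (0 = upright, larger = the mouth leans further to the holder's -x side, towards the robot). Starts between 0.40 and 0.65; held by stiff friction (2 N m).
- beaker_floor (a point): Centre of the beaker's inner floor. z points along the beaker's axis, out of the mouth; y is the pivot axis. The white plastic beaker is round: inside diameter 60 mm, outside 68 mm (72 mm at the lip), inside depth 125 mm; the pivot is 65 mm from this point along z.
- beaker_rim (a point): Centre of the beaker's mouth, at its rim, 125 mm from the inner floor along z; same axes as beaker_floor.
- tube_rack: Bystander: clear rack 70 x 150 mm (x, y) with a row of three green-capped tubes, 116 mm tall. Origin: centre of the underside.
- pipette: Bystander: white and blue pipette lying on the bench along its own x axis, from x = -135 to +95 mm, 26 mm thick. Origin: on the bench under its middle.
- wash_bottle: Bystander: white closed bottle with a blue cap, 66 mm diameter, 160 mm tall. Origin: centre of the underside.
Mind the look-alikes: they are no part of the job. What is meant by the brush is not green, and is the smaller of those in its own colour.

How it is judged:
On the way, in this order (a step that is already met when the one before it is completed fails the run):
1. the held brush is pushed down to the bottom of the beaker for the first time (its end within 12 mm of the inner floor) (z of brush in the frame of beaker_floor between -0.006 and 0.012 m and x of brush in the frame of beaker_floor between -0.03 and 0.03 m and y of brush in the frame of beaker_floor between -0.03 and 0.03 m and contact force between the fingers and brush above 0.5 N and angle between the z axis of brush and the z axis of beaker_floor, either way round below 0.4 rad), for 0.05 s.
2. the held brush is drawn back up inside the beaker, its end 60 to 120 mm above the inner floor (after push 1) (z of brush in the frame of beaker_floor between 0.06 and 0.12 m and x of brush in the frame of beaker_floor between -0.03 and 0.03 m and y of brush in the frame of beaker_floor between -0.03 and 0.03 m and contact force between the fingers and brush above 0.5 N and angle between the z axis of brush and the z axis of beaker_floor, either way round below 0.4 rad), for 0.05 s.
3. the held brush is pushed down to the bottom of the beaker for the second time (its end within 12 mm of the inner floor) (all of step 1), for 0.05 s.
4. the held brush is drawn back up inside the beaker, its end 60 to 120 mm above the inner floor (after push 2) (all of step 2), for 0.05 s.
5. the held brush is pushed down to the bottom of the beaker for the third time (its end within 12 mm of the inner floor) (all of step 3), for 0.05 s.
At the end, for the whole second after the job is handed in: The brush stands released and still in its jar, bristles down (its end within 14 mm of the jar's inner floor and 25 mm of the jar's axis, leaning less than 0.4 rad), and the jar stands upright (within 0.1 rad) within 50 mm of where it began (z of brush in the frame of jar between 0 and 0.022 m and horizontal distance between brush and jar below 0.025 m and angle between brush's own z axis and vertical below 0.4 rad and angle between jar's own z axis and vertical below 0.1 rad and distance of jar from where it was at the start of the episode below 0.05 m and linear speed of each of brush, jar below 0.03 m/s and contact force between the fingers and brush below 0.1 N); the robot touches nothing.
It fails at once if the beaker is wrenched round in its holder (its mouth moves more than 15 mm from its start) (distance of beaker_rim from where it was at the start of the episode above 0.015 m).
It fails at once if the jar is knocked over (tilts more than 0.5 rad) (angle between jar's own z axis and vertical above 0.5 rad).
It fails at once if the tube rack is moved more than 30 mm or tipped more than 0.3 rad (distance of tube_rack from where it was at the start of the episode above 0.03 m or angle between tube_rack's own z axis and vertical above 0.3 rad).
It fails at once if the pipette is moved more than 30 mm (distance of pipette from where it was at the start of the episode above 0.03 m).
It fails at once if the wash bottle is moved more than 30 mm or tipped more than 0.3 rad (distance of wash_bottle from where it was at the start of the episode above 0.03 m or angle between wash_bottle's own z axis and vertical above 0.3 rad).
It also fails if it takes over 67 s, if anything falls off the work surface, if the arm or the gripper's body presses on something with over 40 N, if the wrist force passes 120 N, or if a joint passes its speed limit or range.

## Working session

There is one attempt and no reset: what is moved stays moved. The work goes in short steps, Python scripts to look and compute and a tool call to move; the robot and the scene stay as the last step left them, time stands still between calls to the robot, and variables do not carry over. Pictures are saved under pics/ and viewed, at most 10 in all, crops included, and the job is handed in when it is done.

Besides the shell and the picture viewer there is one more tool, called after "Call:" by a JSON object that holds its "api" and its "payload". play_rows: Moves the arm, as the interface text tells. Its arguments: {"type":"object","properties":{"rows":{"type":"array","items":{"type":"array"}},"grip_force":{"type":"number"}},"required":["rows"]}

```bash
mkdir -p pics; ls; cat > h.py <<'E'
from station import *
import numpy as np, cv2
from scipy.spatial.transform import Rotation as R
def cal(n):
    c=get_calibration(n); a=np.array(c["attitude"],float)
    M=R.from_quat(a).as_matrix() if a.size==4 else a.reshape(3,3)
    return 200/np.tan(np.radians(c["vfov"])/2),c["cx"],c["cy"],np.array(c["xyz"]),M
def grab(n):
    c=cal(n); p,d=snapshot(n); cv2.imwrite(f"pics/{n}.png",p[:,:,::-1]); np.savez(f"{n}.npz",p=p,d=d,f=c[0],cx=c[1],cy=c[2],t=c[3],M=c[4])
def cloud(n):
    z=np.load(f"{n}.npz"); d=z["d"]; v,u=np.mgrid[:400,:640]
    P=np.stack([(u-z["cx"])/z["f"]*d,(v-z["cy"])/z["f"]*d,d],-1)@z["M"].T+z["t"]
    P[d==0]=np.nan
    return P,z["p"]
E
python3 - <<'E'
from h import *
print(sense())
for n in("top","side"):grab(n);print(get_calibration(n))
E
```

```text
pics
{'t': 0.0, 'q': array([ 9.57514480e-01,  5.28467637e-01,  1.43394792e+00, -3.87626778e-06,
        1.18140790e+00, -1.78513011e-01]), 'qd': array([-1.24785661e-03, -7.85729948e-04, -2.57528634e-04,  7.18057756e-05,
        2.93242931e-03,  6.80812676e-04]), 'tau': array([ 5.38055974e-04, -4.42353737e+01, -1.78026330e+01, -1.69720852e-04,
        8.37694213e-03, -6.84797072e-07]), 'tcp_pos': array([0.26282122, 0.5662795 , 0.24901818]), 'tool_rot': array([ 2.15675485e-01,  9.76464460e-01, -1.02981753e-03, -4.28485869e-04]), 'force': array([ 0.78136327, -0.51868932,  0.08301319]), 'ft_torque': array([-0.01194063,  0.00235652,  0.02349468]), 'gripper_force': 0.0, 'finger_gap': 1.0028063335833919}
{'vfov': 45.69814721634601, 'cx': 322.43467819629177, 'cy': 200.7685379941121, 'xyz': array([0.34798707, 0.09132094, 1.45630944]), 'attitude': array([-0.69498764,  0.71303966, -0.0616696 ,  0.06901799])}
{'vfov': 52.214731603481546, 'cx': 317.23323768806114, 'cy': 202.36352596276336, 'xyz': array([ 0.15867344, -0.47394267,  1.00357713]), 'attitude': array([ 0.90075343, -0.27848746,  0.10674115, -0.31574409])}
```

View pics/top.png

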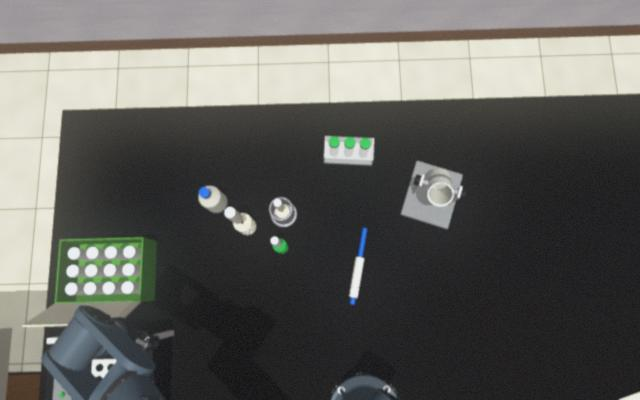

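View pics/side.png

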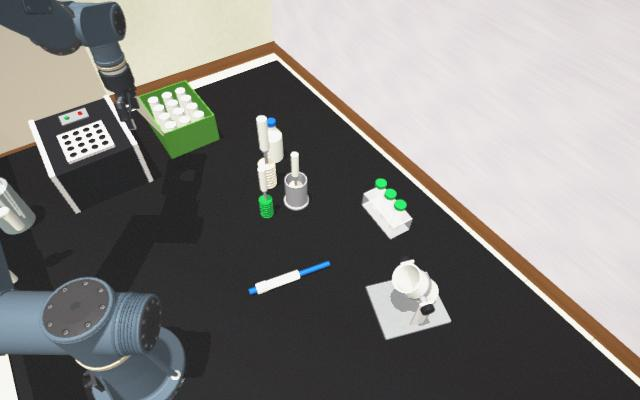

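The top view shows the brush handle at (278,203) in the jar, whose rim is around (283,212). The larger brush is at (233,213), the green one at (275,240) and the beaker mouth at (440,194). In the side view, the brush handle is at (295,163), the jar rim at (296,183) and the beaker mouth at (410,278).

```bash
python3 - <<'E'
from h import *
np.set_printoptions(precision=4,suppress=True)
for n,b in(("top",(255,305,190,235)),("side",(275,315,145,215))):
    P,p=cloud(n); Q=P[b[2]:b[3],b[0]:b[1]].reshape(-1,3)
    print(n)
    for lo,hi in((.003,.03),(.03,.09),(.09,.106),(.12,.15),(.15,.18),(.18,.20),(.2,.225)):
        s=Q[(Q[:,2]>lo)&(Q[:,2]<hi)]
        if len(s): print(lo,hi,len(s),np.median(s,0),s.min(0),s.max(0))
for n,b in(("top",(395,470,155,235)),("side",(360,455,250,345))):
    P,p=cloud(n); Q=P[b[2]:b[3],b[0]:b[1]].reshape(-1,3)
    s=Q[(Q[:,2]>.006)&(Q[:,2]<.018)]
    print(n,len(s),"plate",np.median(s,0),cv2.minAreaRect(s[:,:2].astype(np.float32)*1000))
    for lo,hi in((.16,.18),(.18,.19),(.19,.2),(.2,.25)):
        s=Q[(Q[:,2]>lo)&(Q[:,2]<hi)]
        if len(s): print(lo,hi,len(s),np.median(s,0),s.min(0),s.max(0))
def big(n,b,k):
    p=cv2.imread(f"pics/{n}.png")[b[2]:b[3],b[0]:b[1]]; return cv2.resize(p,(400,400),interpolation=cv2.INTER_CUBIC)
a=np.vstack([np.hstack([big("top",(400,470,155,225),0),big("side",(370,450,255,335),0)])])
cv2.imwrite("pics/bk.png",a)
P,p=cloud("top")
for u,v in((362,232),(353,300),(333,160),(370,160),(244,226),(233,213),(275,240),(207,195)): print(u,v,P[v,u])
E
```

```text
top
0.003 0.03 447 [0.5723 0.2327 0.0054] [0.5175 0.1604 0.003 ] [0.6593 0.3134 0.0296]
0.03 0.09 238 [0.5751 0.2175 0.0741] [0.5498 0.1909 0.0303] [0.6148 0.2555 0.0895]
0.09 0.106 108 [0.5821 0.2216 0.0987] [0.5499 0.1914 0.0904] [0.6172 0.258  0.1049]
0.12 0.15 11 [0.574  0.2177 0.1416] [0.5701 0.2126 0.1272] [0.5837 0.2303 0.15  ]
0.15 0.18 17 [0.5729 0.218  0.1658] [0.5705 0.2121 0.1529] [0.5839 0.2291 0.1799]
0.18 0.2 9 [0.5732 0.2179 0.1894] [0.5707 0.2123 0.1808] [0.5806 0.2303 0.1941]
0.2 0.225 53 [0.582  0.2229 0.2072] [0.5711 0.2122 0.2001] [0.5907 0.2315 0.2127]
side
0.003 0.03 330 [0.5799 0.2221 0.0087] [0.51   0.1637 0.003 ] [0.7712 0.4589 0.0297]
0.03 0.09 544 [0.5809 0.2215 0.0668] [0.5485 0.1892 0.0302] [0.6471 0.4118 0.09  ]
0.09 0.106 140 [0.5777 0.219  0.0974] [0.5496 0.1908 0.0904] [0.6157 0.2586 0.1056]
0.12 0.15 44 [0.576  0.2165 0.1357] [0.5702 0.2134 0.1205] [0.5865 0.2274 0.1495]
0.15 0.18 51 [0.5749 0.2165 0.1649] [0.5687 0.2121 0.1506] [0.5874 0.2326 0.1796]
0.18 0.2 41 [0.5763 0.2166 0.1894] [0.5692 0.2112 0.1802] [0.5877 0.2284 0.1991]
0.2 0.225 46 [0.57
[... 271 characters left out ...]
2] [ 0.6436 -0.1913  0.1798]
0.18 0.19 23 [ 0.6273 -0.2265  0.1823] [ 0.6131 -0.2512  0.1805] [ 0.6309 -0.2081  0.1859]
side 2439 plate [ 0.5987 -0.2445  0.0115] ((637.7669067382812, -212.90365600585938), (195.8616180419922, 180.7117156982422), 70.80330657958984)
0.16 0.18 143 [ 0.619  -0.2381  0.1686] [ 0.5824 -0.2576  0.1601] [ 0.6423 -0.1889  0.1798]
0.18 0.19 24 [ 0.6249 -0.233   0.182 ] [ 0.6135 -0.2512  0.1803] [ 0.6302 -0.2111  0.1854]
362 232 [ 0.5174 -0.0149  0.0195]
353 300 [0.3159 0.0198 0.0193]
333 160 [0.7506 0.0665 0.0029]
370 160 [ 0.7465 -0.0501  0.0059]
244 226 [0.5351 0.3316 0.0928]
233 213 [0.5443 0.3279 0.273 ]
275 240 [0.4807 0.2299 0.201 ]
207 195 [0.6154 0.4232 0.1626]
```

View pics/bk.png

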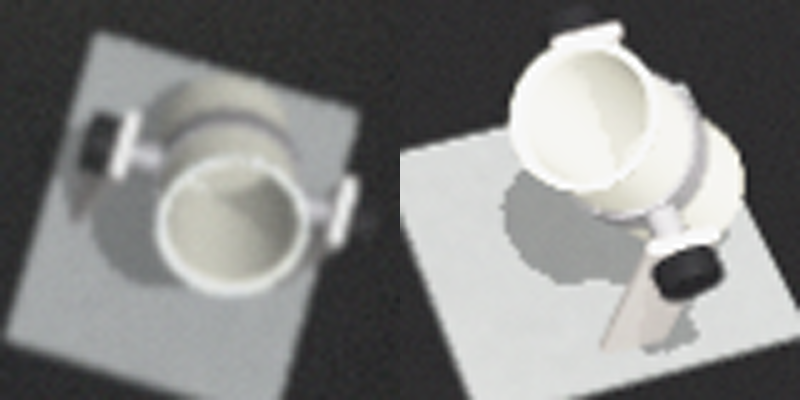

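The crop shows the grey plate corners at top-view pixels (416.6,160.6), (463,173.4) and (401,215). The beaker lip ellipse is centred at top (440.6,194.4) and at side (486−400)/5+370 ≈ (406,278). I'll fit the pose from the depth data.

```bash
cat > fit.py <<'E'
from h import *
from scipy.optimize import least_squares
np.set_printoptions(precision=4,suppress=True)
def ray(n,u,v,h):
    z=np.load(f"{n}.npz"); r=z["M"]@np.array([(u-z["cx"])/z["f"],(v-z["cy"])/z["f"],1]); return z["t"]+r*(h-z["t"][2])/r[2]
c=[ray("top",u,v,.012) for u,v in((416.6,160.6),(463,173.4),(401,215))]
print(np.array(c),"plate ctr",(c[1]+c[2])/2,"lens",np.linalg.norm(c[1]-c[0]),np.linalg.norm(c[2]-c[0]))
e=c[0]-c[2]; yaw0=np.arctan2(e[1],e[0]); ctr=(c[1]+c[2])/2; print("yaw",yaw0)
print("rim",ray("top",440.6,194.4,.168),ray("side",406.5,278,.168))
def axes(p):
    ex=np.array([np.cos(p[2]),np.sin(p[2]),0]); a=-np.sin(p[3])*ex+np.array([0,0,np.cos(p[3])]); return a
def run(names):
    Q=[]
    for n,b in(("top",(400,470,155,225)),("side",(370,450,255,335))):
        if n in names:
            P,_=cloud(n); q=P[b[2]:b[3],b[0]:b[1]].reshape(-1,3); Q.append(q[np.isfinite(q[:,0])])
    Q=np.vstack(Q)
    p=np.array([ctr[0],ctr[1],yaw0,.5])
    def res(p,S):
        a=axes(p); d=S-np.array([p[0],p[1],.115]); h=d@a+.065; r=np.linalg.norm(d-np.outer(d@a,a),axis=1)
        E=np.stack([np.where(h>118/1e3,9,np.abs(r-.034)),np.abs(r-.030),np.where(r<.031,np.abs(h),9),np.hypot(r-.034,h-.1225)])
        return E.min(0),h,r
    for k in range(8):
        _,h,r=res(p,Q); S=Q[(h>-.003)&(h<.128)&(r<.038)&~((abs(h-.065)<.012)&(r>.032))&(Q[:,2]>.03)]
        p=least_squares(lambda x:res(x,S)[0],p,loss="soft_l1",f_scale=.002).x
    a=axes(p); f=np.array([p[0],p[1],.115])-.065*a
    print(names,len(S),"p",p,"med",np.median(res(p,S)[0]),"axis",a,"floor",f,"rim",f+.125*a)
for n in(("top",),("side",),("top","side")): run(n)
E
python3 fit.py
```

```text
[[ 0.7388 -0.1955  0.012 ]
 [ 0.6936 -0.3372  0.012 ]
 [ 0.5676 -0.1372  0.012 ]] plate ctr [ 0.6306 -0.2372  0.012 ] lens 0.1487738097599094 0.18085053459952663
yaw -0.32821024058664616
rim [ 0.5985 -0.2246  0.168 ] [ 0.5972 -0.2251  0.168 ]
('top',) 720 p [ 0.6336 -0.2344 -0.2544  0.6131] med 0.0009396989083519987 axis [-0.5569  0.1448  0.8179] floor [ 0.6698 -0.2438  0.0618] rim [ 0.6002 -0.2257  0.1641]
('side',) 996 p [ 0.631  -0.2376 -0.3717  0.5618] med 0.001016172571202156 axis [-0.4963  0.1935  0.8463] floor [ 0.6633 -0.2502  0.06  ] rim [ 0.6013 -0.226   0.1658]
('top', 'side') 1778 p [ 0.6321 -0.2342 -0.3403  0.6032] med 0.0008213600240829302 axis [-0.5348  0.1894  0.8235] floor [ 0.6668 -0.2465  0.0615] rim [ 0.6    -0.2228  0.1644]
```

Call:
{"api": "play_rows", "payload": {"rows": [[[0,0,0],[0,0,-36],0],[[0,0,0],[0,0,-36],0],[[0,0,0],[0,0,-36],0],[[0,0,0],[-36,-15,0],0],[[0,0,0],[-36,-15,0],0],[[0,0,0],[-36,-15,0],0],[[0,0,0],[-36,-15,0],0],[[0,0,0],[-36,-15,0],0],[[0,0,0],[-36,-15,0],0],[[0,0,0],[-36,-15,0],0],[[0,0,0],[-36,-15,0],0],[[0,0,0],[-36,-15,0],0]]}}

```text
t: 1.1
tcp_pos: [0.5009, 0.3062, 0.3576]
tool_rot: [0.216, 0.976, -0.0, -0.0]
force: [0.1, 0.2, -0.0]
finger_gap: 0.997
gripper_force: 0.0
```

Call:
{"api": "play_rows", "payload": {"rows": [[[0,0,0],[-30,-12,0],0],[[0,0,0],[-30,-12,0],0],[[0,0,0],[-20,-8,0],0],[[0,0,0],[0,0,0],0],[[0,0,0],[0,0,0],0],[[0,0,0],[0,0,0],0]]}}

```text
t: 1.6
tcp_pos: [0.5585, 0.2456, 0.3575]
tool_rot: [0.216, 0.976, -0.0, -0.001]
force: [-0.7, 0.9, 0.1]
finger_gap: 1.002
gripper_force: 0.0
```

```bash
cat > rel.py <<'E'
from h import *
import sys
np.set_printoptions(precision=4,suppress=True)
s=sense(); T=R.from_quat(s["tool_rot"]); 
print("t",s["t"],"tcp",s["tcp_pos"],"q",s["q"],"gap",s["finger_gap"],"F",s["force"])
def to(p): print("to",p,"tool mm",T.inv().apply(np.array(p)-s["tcp_pos"])*1000)
def turn(zdir):  # turn aligning tool z with zdir, in tool axes, deg
    z=T.as_matrix()[:,2]; zd=np.array(zdir)/np.linalg.norm(zdir); c=np.cross(z,zd); v=c/max(np.linalg.norm(c),1e-9)*np.arctan2(np.linalg.norm(c),z@zd)
    print("z",z,"turn deg",np.degrees(T.inv().apply(v)))
E
python3 - <<'E'
from rel import *
to([.582,.223,.183]); turn([0,0,-1]); grab("wrist")
P,p=cloud("wrist")
m=np.isfinite(P[...,2])&(np.hypot(P[...,0]-.582,P[...,1]-.223)<.06)
S=P[m]
t=S[(S[:,2]>.2)&(S[:,2]<.215)];print("top",len(t),t.min(0),t.max(0),np.median(t,0))
t=S[(S[:,2]>.094)&(S[:,2]<.104)];print("rim",len(t),t.min(0),t.max(0))
E
```

```text
t 1.6 tcp [0.5585 0.2456 0.3575] q [ 0.231   0.4083  1.3316  0.0007  1.4034 -0.9052] gap 1.0016372685033508 F [-0.7     0.8843  0.1039]
to [0.582, 0.223, 0.183] tool mm [-31.129  -10.4809 174.4217]
z [-0.0018  0.0003 -1.    ] turn deg [-0.0284 -0.1016  0.    ]
top 529 [0.5715 0.214  0.2   ] [0.5921 0.2348 0.2108] [0.5806 0.2251 0.2086]
rim 639 [0.5505 0.1925 0.094 ] [0.618  0.2595 0.1039]
```

View pics/wrist.png

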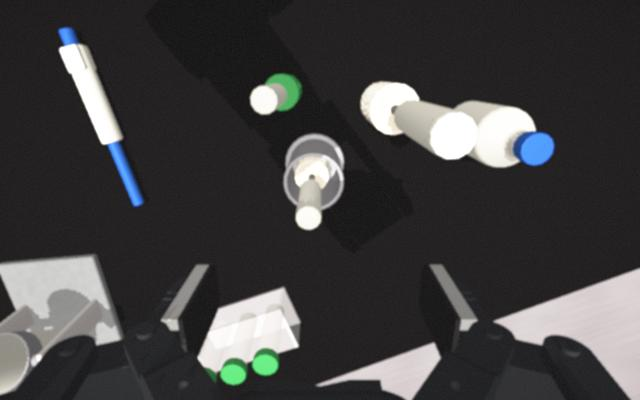

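The wrist view shows the brush handle tip at (308,217) above the jar at (314,180), with the green brush and the big brush clear of the fingers.

Call:
{"api": "play_rows", "payload": {"rows": [[[0,0,0],[-15,-5,0],0],[[0,0,0],[-15,-5,0],0],[[0,0,0],[0,0,0],0],[[0,0,0],[0,0,34],0],[[0,0,0],[0,0,34],0],[[0,0,0],[0,0,34],0],[[0,0,0],[0,0,30],0],[[0,0,0],[0,0,25],0],[[0,0,0],[0,0,17],0],[[0,0,0],[0,0,0],0],[[0,0,0],[0,0,0],0]]}}

```text
t: 2.57
tcp_pos: [0.5821, 0.2234, 0.1832]
tool_rot: [0.216, 0.976, -0.0, -0.001]
force: [0.3, -0.3, 0.7]
finger_gap: 1.002
gripper_force: 0.0
```

Call:
{"api": "play_rows", "payload": {"rows": [[[0,0,0],[0,0,0],1],[[0,0,0],[0,0,0],1],[[0,0,0],[0,0,0],1],[[0,0,0],[0,0,0],1],[[0,0,0],[0,0,0],1],[[0,0,0],[0,0,0],1],[[0,0,0],[0,0,0],1],[[0,0,0],[0,0,0],1],[[0,0,0],[0,0,0],1],[[0,0,0],[0,0,0],1]], "grip_force": 60}}

```text
t: 3.4
tcp_pos: [0.583, 0.2237, 0.185]
tool_rot: [0.216, 0.976, 0.0, 0.001]
force: [-0.3, 0.5, 5.7]
finger_gap: 0.243
gripper_force: 58.5
```

Call:
{"api": "play_rows", "payload": {"rows": [[[0,0,0],[0,0,-12],1],[[0,0,0],[0,0,-25],1],[[0,0,0],[0,0,-30],1],[[0,0,0],[0,0,-30],1],[[0,0,0],[0,0,-30],1],[[0,0,0],[0,0,-30],1],[[0,0,0],[0,0,-15],1],[[0,0,0],[0,0,0],1]]}}

```text
t: 4.07
tcp_pos: [0.5839, 0.2239, 0.3609]
tool_rot: [0.216, 0.976, 0.002, 0.004]
force: [0.3, -0.2, -0.9]
finger_gap: 0.24
gripper_force: 58.7
```

Call:
{"api": "play_rows", "payload": {"rows": [[[0,0,0],[-4,-17,0],1],[[0,0,0],[-8,-35,0],1],[[0,0,0],[-8,-36,0],1],[[0,0,0],[-8,-36,0],1],[[0,0,0],[-8,-36,0],1],[[0,0,0],[-8,-36,0],1],[[0,0,0],[-8,-36,0],1],[[0,0,0],[-8,-36,0],1],[[0,0,0],[-8,-36,0],1],[[0,0,0],[-8,-36,0],1],[[0,0,0],[-8,-36,0],1],[[0,0,0],[-7,-36,0],1]]}}

```text
t: 5.07
tcp_pos: [0.4896, -0.1896, 0.3542]
tool_rot: [0.216, 0.976, 0.001, -0.002]
force: [0.8, 1.0, -1.6]
finger_gap: 0.24
gripper_force: 58.9
```

```bash
python3 - <<'E'
from rel import *
turn([.526,-.18,-.831]); to([.492,-.188,.335])
for n in("side","top"):
    grab(n)
p=cv2.imread("pics/side.png"); cv2.imwrite("pics/side_held.png",p)
E
```

```text
t 5.0667 tcp [ 0.4896 -0.1896  0.3542] q [-0.5825  0.2803  1.5393  0.      1.3259 -1.7184] gap 0.2397215547594892 F [ 0.8139  1.0302 -1.6238]
z [-0.0032  0.0022 -1.    ] turn deg [ -3.5188 -33.8144   0.    ]
to [0.492, -0.188, 0.335] tool mm [-1.5799  2.4236 19.198 ]
```

View pics/side_held.png

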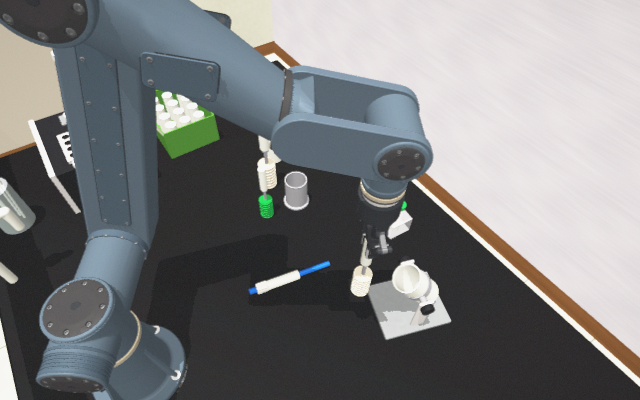

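The side view shows the brush hanging straight in the gripper (bristles at (361,282)) beside the beaker mouth, and the jar still standing.

Call:
{"api": "play_rows", "payload": {"rows": [[[-0.7,-6.8,0],[0,0,0],1],[[-0.7,-6.8,0],[0,0,0],1],[[-0.7,-6.8,0],[0,0,0],1],[[-0.7,-6.7,0],[0,0,0],1],[[-0.7,-6.7,0],[0,0,0],1],[[0,0,0],[0,0,0],1],[[0,0,0],[0,0,0],1],[[0,0,0],[0,0,0],1]]}}

```text
t: 5.83
tcp_pos: [0.4922, -0.1888, 0.3564]
tool_rot: [0.206, 0.934, -0.033, 0.29]
force: [-1.0, -0.7, -0.3]
finger_gap: 0.24
gripper_force: 59.2
```

```bash
python3 - <<'E'
from rel import *
a=np.array([-.526,.18,.831]); fl=np.array([.6657,-.2479,.061])
turn(-a); to(fl+.33*a); print("tip z along axis if z=.175:",(s["tcp_pos"]-fl)@a-.175)
ims=[]
for n in("side","wrist","top"):
    grab(n)
P,p=cloud("side"); z=T.as_matrix()[:,2]
Q=P.reshape(-1,3);Q=Q[np.isfinite(Q[:,0])]; d=Q-s["tcp_pos"]; h=d@z; r=np.linalg.norm(d-np.outer(h,z),axis=1)
S=Q[(r<.032)&(h>.1)&(h<.19)]; S=S[S[:,2]>.18]; hh=(S-s["tcp_pos"])@z
print("bristle pts",len(S),"h range",np.percentile(hh,[1,50,99]))
# fit cylinder centre offset at two heights (r=.02)
from scipy.optimize import least_squares
X=T.inv().apply(S-s["tcp_pos"])
f=least_squares(lambda q:np.hypot(X[:,0]-q[0]-q[2]*(X[:,2]-.14),X[:,1]-q[1]-q[3]*(X[:,2]-.14))-.02,[0,0,0,0],loss="soft_l1",f_scale=.002)
print("offset m, slope",f.x,"med",np.median(abs(f.fun)))
a1=cv2.resize(cv2.imread("pics/side.png")[225:345,330:450],(480,480),interpolation=cv2.INTER_CUBIC)
a2=cv2.resize(cv2.imread("pics/wrist.png"),(320,200)); b=np.zeros((480,320,3),np.uint8); b[:200]=a2
cv2.imwrite("pics/pre.png",np.hstack([a1,b]))
E
```

```text
t 5.8333 tcp [ 0.4922 -0.1888  0.3564] q [-0.6838  0.0883  1.9314  0.3547  0.5883 -2.063 ] gap 0.23966486218570768 F [-0.9903 -0.6766 -0.3311]
z [ 0.5276 -0.1814 -0.8299] turn deg [-0.0302  0.1335 -0.    ]
to [ 0.4921 -0.1885  0.3352] tool mm [11.899  -0.9575 17.4858]
tip z along axis if z=.175: 0.17239000700024215
bristle pts 476 h range [0.1037 0.1157 0.1746]
offset m, slope [ 0.0028  0.0015 -0.0168 -0.0351] med 0.0014234726656290001
```

View pics/pre.png

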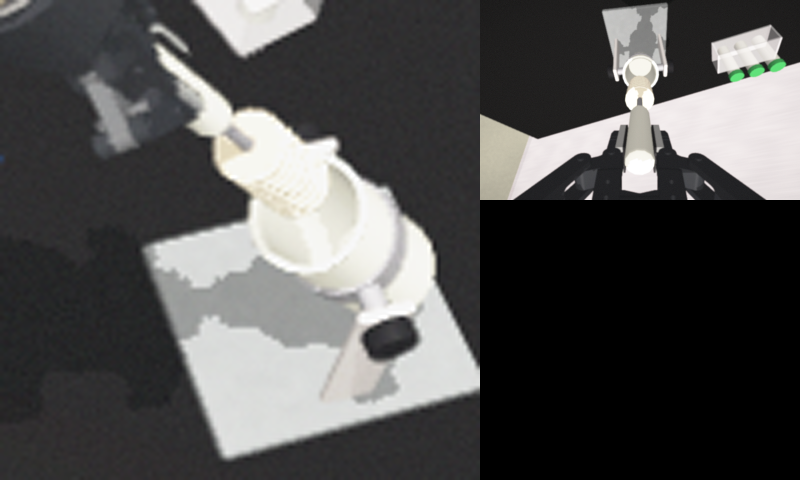

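The crop shows the bristles pointing along the beaker axis, just above the mouth, about 10 mm toward the upper side. I'll correct that sideways and then insert in steps.

Call:
{"api": "play_rows", "payload": {"rows": [[[0,0,0],[5,-1,0],1],[[0,0,0],[5,-1,0],1],[[0,0,0],[0,0,0],1],[[0,0,0],[0,0,0],1]]}}

```text
t: 6.32
tcp_pos: [0.4826, -0.1865, 0.3499]
tool_rot: [0.206, 0.934, -0.033, 0.29]
force: [0.7, -0.2, -1.0]
finger_gap: 0.241
gripper_force: 59.2
```

```bash
python3 - <<'E'
from rel import *
from scipy.optimize import least_squares
a=np.array([-.526,.18,.831]); fl=np.array([.6657,-.2479,.061])
to(fl+.33*a)
grab("wrist"); P,_=cloud("wrist"); Q=P.reshape(-1,3); Q=Q[np.isfinite(Q[:,0])]
X=T.inv().apply(Q-s["tcp_pos"])
B=X[(np.hypot(X[:,0],X[:,1])<.03)&(X[:,2]>.07)&(X[:,2]<.17)]
print("brush pts",len(B),B.min(0),B.max(0))
d=Q-fl; h=d@a; r=np.linalg.norm(d-np.outer(h,a),axis=1)
Rm=X[(abs(h-.123)<.004)&(r<.042)&(r>.026)]
c=Rm[:,:2]
f=least_squares(lambda q:np.hypot(c[:,0]-q[0],c[:,1]-q[1])-.033,[0,0],loss="soft_l1",f_scale=.003)
print("rim pts",len(c),c.min(0),c.max(0),"centre in tool",f.x)
cv2.imwrite("pics/w2.png",cv2.resize(cv2.imread("pics/wrist.png")[0:240,200:440],(560,560),interpolation=cv2.INTER_CUBIC))
E
```

```text
t 6.3167 tcp [ 0.4826 -0.1865  0.3499] q [-0.696   0.0817  1.9609  0.3774  0.5708 -2.0958] gap 0.24061505114235712 F [ 0.7053 -0.2429 -0.993 ]
to [ 0.4921 -0.1885  0.3352] tool mm [ 0.3035  1.1357 17.5344]
brush pts 2832 [-0.0144 -0.0193  0.0786] [0.0208 0.0198 0.1698]
rim pts 773 [-0.0259 -0.0318] [0.0361 0.0386] centre in tool [0.0008 0.0035]
```

View pics/w2.png

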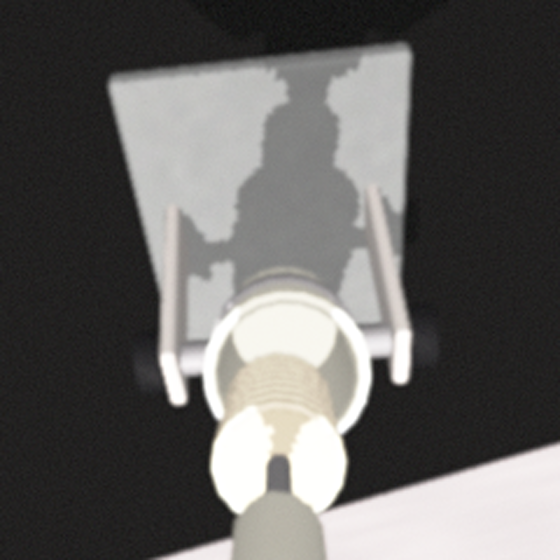

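The wrist crop shows the brush at u≈278 and the beaker mouth centre at u≈287, about 2–3 mm off in tool y. I'll correct that and insert.

Call:
{"api": "play_rows", "payload": {"rows": [[[0,0,0],[0.5,2.5,5],1],[[0,0,0],[0,0,15],1],[[0,0,0],[0,0,15],1],[[0,0,0],[0,0,15],1],[[0,0,0],[0,0,15],1],[[0,0,0],[0,0,15],1],[[0,0,0],[0,0,5],1],[[0,0,0],[0,0,0],1],[[0,0,0],[0,0,0],1]]}}

```text
t: 7.12
tcp_pos: [0.5286, -0.1995, 0.2796]
tool_rot: [0.206, 0.934, -0.033, 0.29]
force: [-0.2, -0.0, -1.6]
finger_gap: 0.244
gripper_force: 59.1
```

```bash
python3 - <<'E'
from rel import *
a=np.array([-.526,.18,.831]); fl=np.array([.6657,-.2479,.061])
turn(-a);to(fl+.179*a); print(s["ft_torque"])
E
```

```text
t 7.1167 tcp [ 0.5286 -0.1995  0.2796] q [-0.6465  0.2685  1.9651  0.487   0.3793 -2.1887] gap 0.24379304738802815 F [-0.1524 -0.0053 -1.5599]
z [ 0.5282 -0.1815 -0.8295] turn deg [-0.0255  0.1734 -0.    ]
to [ 0.5715 -0.2157  0.2097] tool mm [ 0.844  -1.4004 83.5197]
[ 0.193   0.4612 -0.0233]
```

Call:
{"api": "play_rows", "payload": {"rows": [[[0,0,0],[0,0,10],1],[[0,0,0],[0,0,10],1],[[0,0,0],[0,0,10],1],[[0,0,0],[0,0,10],1],[[0,0,0],[0,0,10],1],[[0,0,0],[0,0,10],1],[[0,0,0],[0,0,10],1],[[0,0,0],[0,0,5],1],[[0,0,0],[0,0,0],1],[[0,0,0],[0,0,0],1]]}}

```text
t: 7.95
tcp_pos: [0.5682, -0.2133, 0.2169]
tool_rot: [0.206, 0.934, -0.033, 0.29]
force: [0.4, 0.1, -1.9]
finger_gap: 0.241
gripper_force: 59.1
```

```bash
python3 - <<'E'
from rel import *
a=np.array([-.526,.18,.831]); fl=np.array([.6657,-.2479,.061])
turn(-a);to(fl+.179*a); print(s["ft_torque"])
E
```

```text
t 7.95 tcp [ 0.5682 -0.2133  0.2169] q [-0.6168  0.433   1.9372  0.6798  0.2529 -2.3702] gap 0.2405922314854382 F [ 0.3532  0.08   -1.8644]
z [ 0.5278 -0.1815 -0.8298] turn deg [-0.0315  0.1439 -0.    ]
to [ 0.5715 -0.2157  0.2097] tool mm [ 0.5696 -1.2664  8.1105]
[0.1113 0.4254 0.0054]
```

Call:
{"api": "play_rows", "payload": {"rows": [[[0,0,0],[0,0,2],1],[[0,0,0],[0,0,2],1],[[0,0,0],[0,0,2],1],[[0,0,0],[0,0,2],1],[[0,0,0],[0,0,0],1],[[0,0,0],[0,0,0],1]]}}

```text
t: 8.45
tcp_pos: [0.5724, -0.2148, 0.2109]
tool_rot: [0.206, 0.934, -0.033, 0.29]
force: [-0.1, 0.5, -1.3]
finger_gap: 0.239
gripper_force: 59.1
```

Call:
{"api": "play_rows", "payload": {"rows": [[[0,0,0],[0,0,2],1],[[0,0,0],[0,0,1],1],[[0,0,0],[0,0,0],1]]}}

```text
t: 8.7
tcp_pos: [0.5739, -0.2153, 0.2086]
tool_rot: [0.206, 0.934, -0.033, 0.29]
force: [-1.6, -0.2, 0.5]
finger_gap: 0.242
gripper_force: 59.8
```

Call:
{"api": "play_rows", "payload": {"rows": [[[0,0,0],[0,0,1],1],[[0,0,0],[0,0,1],1],[[0,0,0],[0,0,0],1],[[0,0,0],[0,0,0],1]]}}

```text
t: 9.03
tcp_pos: [0.574, -0.2151, 0.2084]
tool_rot: [0.206, 0.934, -0.034, 0.291]
force: [-11.6, 3.4, 14.5]
finger_gap: 0.245
gripper_force: 61.7
```

Floor contact shows as about 19 N along the axis. Next I draw back 85 mm.

Call:
{"api": "play_rows", "payload": {"rows": [[[0,0,0],[0,0,-5],1],[[0,0,0],[0,0,-14],1],[[0,0,0],[0,0,-14],1],[[0,0,0],[0,0,-14],1],[[0,0,0],[0,0,-14],1],[[0,0,0],[0,0,-14],1],[[0,0,0],[0,0,-10],1],[[0,0,0],[0,0,0],1],[[0,0,0],[0,0,0],1],[[0,0,0],[0,0,0],1]]}}

```text
t: 9.87
tcp_pos: [0.5303, -0.2003, 0.2769]
tool_rot: [0.206, 0.934, -0.033, 0.29]
force: [0.0, -0.1, -1.2]
finger_gap: 0.241
gripper_force: 59.2
```

Call:
{"api": "play_rows", "payload": {"rows": [[[0,0,0],[0,0,10],1],[[0,0,0],[0,0,14],1],[[0,0,0],[0,0,14],1],[[0,0,0],[0,0,14],1],[[0,0,0],[0,0,14],1],[[0,0,0],[0,0,9],1],[[0,0,0],[0,0,3],1],[[0,0,0],[0,0,2],1],[[0,0,0],[0,0,2],1],[[0,0,0],[0,0,2],1],[[0,0,0],[0,0,0],1],[[0,0,0],[0,0,0],1]]}}

```text
t: 10.87
tcp_pos: [0.5738, -0.215, 0.2084]
tool_rot: [0.206, 0.934, -0.033, 0.291]
force: [-5.3, 1.3, 3.9]
finger_gap: 0.241
gripper_force: 60.1
```

Call:
{"api": "play_rows", "payload": {"rows": [[[0,0,0],[0,0,-5],1],[[0,0,0],[0,0,-14],1],[[0,0,0],[0,0,-14],1],[[0,0,0],[0,0,-14],1],[[0,0,0],[0,0,-14],1],[[0,0,0],[0,0,-14],1],[[0,0,0],[0,0,-10],1],[[0,0,0],[0,0,0],1],[[0,0,0],[0,0,0],1],[[0,0,0],[0,0,0],1]]}}

```text
t: 11.7
tcp_pos: [0.5297, -0.2001, 0.2779]
tool_rot: [0.206, 0.934, -0.033, 0.29]
force: [0.1, 0.2, -1.6]
finger_gap: 0.238
gripper_force: 59.2
```

Call:
{"api": "play_rows", "payload": {"rows": [[[0,0,0],[0,0,10],1],[[0,0,0],[0,0,14],1],[[0,0,0],[0,0,14],1],[[0,0,0],[0,0,14],1],[[0,0,0],[0,0,14],1],[[0,0,0],[0,0,9],1],[[0,0,0],[0,0,3],1],[[0,0,0],[0,0,3],1],[[0,0,0],[0,0,2],1],[[0,0,0],[0,0,2],1],[[0,0,0],[0,0,0],1],[[0,0,0],[0,0,0],1]]}}

```text
t: 12.7
tcp_pos: [0.5737, -0.215, 0.2084]
tool_rot: [0.206, 0.934, -0.033, 0.29]
force: [-5.6, 2.4, 5.0]
finger_gap: 0.244
gripper_force: 60.2
```

Call:
{"api": "play_rows", "payload": {"rows": [[[0,0,0],[0,0,-8],1],[[0,0,0],[0,0,-16],1],[[0,0,0],[0,0,-18],1],[[0,0,0],[0,0,-18],1],[[0,0,0],[0,0,-18],1],[[0,0,0],[0,0,-18],1],[[0,0,0],[0,0,-18],1],[[0,0,0],[0,0,-18],1],[[0,0,0],[0,0,-18],1],[[0,0,0],[0,0,-18],1],[[0,0,0],[0,0,-14],1],[[0,0,0],[0,0,0],1]]}}

```text
t: 13.7
tcp_pos: [0.478, -0.1823, 0.3614]
tool_rot: [0.206, 0.933, -0.035, 0.293]
force: [0.9, -0.9, -1.1]
finger_gap: 0.243
gripper_force: 59.2
```

Call:
{"api": "play_rows", "payload": {"rows": [[[0.7,6.8,0],[0,0,0],1],[[0.7,6.8,0],[0,0,0],1],[[0.7,6.8,0],[0,0,0],1],[[0.7,6.7,0],[0,0,0],1],[[0.7,6.7,0],[0,0,0],1],[[0,0,0],[0,0,0],1],[[0,0,0],[0,0,0],1],[[0,0,0],[0,0,0],1]]}}

```text
t: 14.37
tcp_pos: [0.4777, -0.1817, 0.3574]
tool_rot: [0.215, 0.977, 0.0, 0.0]
force: [0.1, -0.1, -1.7]
finger_gap: 0.241
gripper_force: 59.2
```

```bash
python3 - <<'E'
from rel import *
turn([0,0,-1]); to([.5835,.224,.36])
E
```

```text
t 14.3667 tcp [ 0.4777 -0.1817  0.3574] q [-0.5829  0.2542  1.5679  0.0009  1.3196 -1.7197] gap 0.2406302412120194 F [ 0.0529 -0.0682 -1.712 ]
z [ 0.0003  0.0008 -1.    ] turn deg [ 0.051  -0.0032 -0.    ]
to [0.5835, 0.224, 0.36] tool mm [ 74.7261 412.5826  -2.2634]
```

Call:
{"api": "play_rows", "payload": {"rows": [[[0,0,0],[4,17,0],1],[[0,0,0],[6.5,36,0],1],[[0,0,0],[6.5,36,0],1],[[0,0,0],[6.5,36,0],1],[[0,0,0],[6.5,36,0],1],[[0,0,0],[6.5,36,0],1],[[0,0,0],[6.5,36,0],1],[[0,0,0],[6.5,36,0],1],[[0,0,0],[6.5,36,0],1],[[0,0,0],[6.5,36,0],1],[[0,0,0],[6.5,36,0],1],[[0,0,0],[6.5,36,0],1]]}}

```text
t: 15.37
tcp_pos: [0.5826, 0.2254, 0.3587]
tool_rot: [0.216, 0.976, 0.001, 0.0]
force: [1.1, -0.1, -2.0]
finger_gap: 0.242
gripper_force: 59.2
```

Call:
{"api": "play_rows", "payload": {"rows": [[[0,0,0],[0,17,0],1],[[0,0,0],[0,18,0],1],[[0,0,0],[0,0,0],1],[[0,0,0],[0,0,0],1],[[0,0,0],[0,0,0],1]]}}

```text
t: 15.78
tcp_pos: [0.5974, 0.2548, 0.3584]
tool_rot: [0.216, 0.976, -0.0, -0.0]
force: [-0.8, 0.3, -0.7]
finger_gap: 0.243
gripper_force: 59.3
```

```bash
python3 - <<'E'
from rel import *
from scipy.optimize import least_squares
grab("side"); grab("top")
for n,b in (("side",(265,325,165,220)),("top",(255,310,185,240))):
    P,_=cloud(n); Q=P[b[2]:b[3],b[0]:b[1]].reshape(-1,3)
    m=(Q[:,2]>.02)&(Q[:,2]<.104)&(np.hypot(Q[:,0]-.583,Q[:,1]-.224)<.045); S=Q[m]
    if len(S)<20: print(n,len(S)); continue
    f=least_squares(lambda q:np.abs(np.hypot(S[:,0]-q[0],S[:,1]-q[1])-.032)-.002,[.583,.224],loss="soft_l1",f_scale=.002)
    print(n,len(S),"jar",f.x,S.min(0),S.max(0)); 
P,_=cloud("side"); Q=P.reshape(-1,3); m=(Q[:,2]>.17)&(Q[:,2]<.255)&(np.hypot(Q[:,0]-s["tcp_pos"][0],Q[:,1]-s["tcp_pos"][1])<.04); S=Q[m]
if len(S)>20:
    f=least_squares(lambda q:np.hypot(S[:,0]-q[0]-q[2]*(S[:,2]-.2),S[:,1]-q[1]-q[3]*(S[:,2]-.2))-.02,[.583,.224,0,0],loss="soft_l1",f_scale=.002); print("brush",len(S),f.x,S[:,2].min())
to([.5835,.224,.185])
E
```

```text
t 15.7833 tcp [0.5974 0.2548 0.3584] q [ 0.2315  0.4691  1.2274 -0.0003  1.4457 -0.9042] gap 0.24344762556265107 F [-0.7893  0.3424 -0.6565]
side 670 jar [0.5832 0.2246] [0.5482 0.1892 0.0202] [0.6166 0.2595 0.1028]
top 138 jar [0.5839 0.2251] [0.5518 0.1908 0.0216] [0.6176 0.2303 0.1034]
brush 340 [0.5769 0.2273 0.0812 0.1552] 0.1828713459077862
to [0.5835, 0.224, 0.185] tool mm [ -0.42   -33.6799 173.4058]
```

I overshot in y, because the first call had already arrived. I'll step back 34 mm and recheck the brush alignment.

Call:
{"api": "play_rows", "payload": {"rows": [[[0,0,0],[0,-17,0],1],[[0,0,0],[0,-17,0],1],[[0,0,0],[0,0,0],1],[[0,0,0],[0,0,0],1],[[0,0,0],[0,0,0],1],[[0,0,0],[0,0,0],1]]}}

```text
t: 16.38
tcp_pos: [0.5845, 0.225, 0.3587]
tool_rot: [0.216, 0.976, 0.0, 0.0]
force: [-0.1, 0.0, -1.1]
finger_gap: 0.242
gripper_force: 59.3
```

```bash
python3 - <<'E'
from rel import *
to([.5835,.2245,.185])
for n in("side","top","wrist"): grab(n)
for n in("side","wrist"):
    P,_=cloud(n); Q=P.reshape(-1,3); m=(Q[:,2]>.165)&(np.hypot(Q[:,0]-s["tcp_pos"][0],Q[:,1]-s["tcp_pos"][1])<.045); S=Q[m]
    for lo in(.17,.19,.21,.23,.25):
        t=S[(S[:,2]>lo)&(S[:,2]<lo+.02)]
        if len(t)>5: print(n,lo,len(t),t.min(0)[:2],t.max(0)[:2])
a1=cv2.resize(cv2.imread("pics/side.png")[110:230,230:350],(480,480),interpolation=cv2.INTER_CUBIC)
cv2.imwrite("pics/pl.png",a1)
E
```

```text
t 16.3833 tcp [0.5845 0.225  0.3587] q [ 0.1892  0.4317  1.2896  0.0004  1.4194 -0.9467] gap 0.24241324715403073 F [-0.1451  0.     -1.1208]
to [0.5835, 0.2245, 0.185] tool mm [  0.7763  -1.0628 173.6872]
side 0.17 29 [0.5635 0.206 ] [0.594  0.2352]
side 0.19 70 [0.5625 0.2043] [0.5951 0.2341]
side 0.21 69 [0.5634 0.205 ] [0.5967 0.2354]
side 0.23 95 [0.5625 0.2052] [0.6007 0.2458]
side 0.25 95 [0.5637 0.2041] [0.6018 0.2434]
wrist 0.17 90 [0.564  0.2112] [0.5855 0.2453]
wrist 0.19 206 [0.5637 0.2111] [0.591  0.2453]
wrist 0.21 255 [0.5638 0.2109] [0.5866 0.2455]
wrist 0.23 342 [0.5638 0.2067] [0.5904 0.2453]
wrist 0.25 1958 [0.5638 0.2059] [0.6026 0.2453]
```

View pics/pl.png

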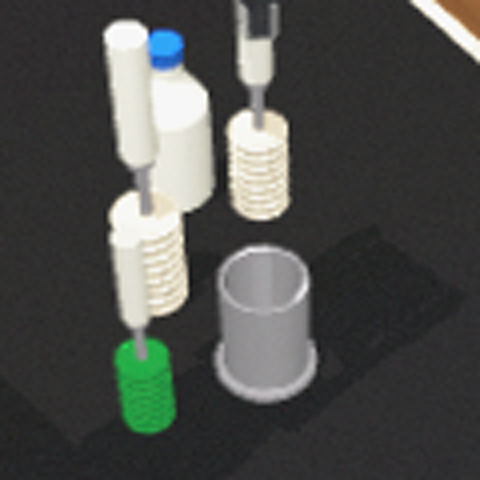

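The crop shows the brush hanging straight (bristles at (259,165)) directly above the empty jar at (264,290). The numbers also agree to within about 1 mm.

Call:
{"api": "play_rows", "payload": {"rows": [[[0,0,0],[0,-0.5,15],1],[[0,0,0],[0,0,20],1],[[0,0,0],[0,0,20],1],[[0,0,0],[0,0,20],1],[[0,0,0],[0,0,20],1],[[0,0,0],[0,0,20],1],[[0,0,0],[0,0,20],1],[[0,0,0],[0,0,15],1],[[0,0,0],[0,0,10],1],[[0,0,0],[0,0,5],1],[[0,0,0],[0,0,0],1],[[0,0,0],[0,0,0],1]]}}

```text
t: 17.53
tcp_pos: [0.5845, 0.2247, 0.194]
tool_rot: [0.216, 0.976, 0.0, 0.0]
force: [-0.0, 0.1, -1.5]
finger_gap: 0.242
gripper_force: 59.3
```

Call:
{"api": "play_rows", "payload": {"rows": [[[0,0,0],[0,0,2],1],[[0,0,0],[0,0,2],1],[[0,0,0],[0,0,2],1],[[0,0,0],[0,0,0],1],[[0,0,0],[0,0,0],1]]}}

```text
t: 17.95
tcp_pos: [0.584, 0.2244, 0.1876]
tool_rot: [0.216, 0.976, 0.0, 0.0]
force: [0.7, 0.5, -0.8]
finger_gap: 0.242
gripper_force: 59.3
```

Call:
{"api": "play_rows", "payload": {"rows": [[[0,0,0],[0,0,1.5],1],[[0,0,0],[0,0,1],1],[[0,0,0],[0,0,0],1],[[0,0,0],[0,0,0],1]]}}

```text
t: 18.28
tcp_pos: [0.5841, 0.2245, 0.1851]
tool_rot: [0.216, 0.976, 0.0, 0.0]
force: [0.4, -0.5, -1.0]
finger_gap: 0.244
gripper_force: 59.5
```

Call:
{"api": "play_rows", "payload": {"rows": [[[0,0,0],[0,0,1],1],[[0,0,0],[0,0,1],1],[[0,0,0],[0,0,0],1],[[0,0,0],[0,0,0],1]]}}

```text
t: 18.62
tcp_pos: [0.5845, 0.2245, 0.185]
tool_rot: [0.216, 0.976, 0.0, 0.001]
force: [-1.6, -0.4, 8.2]
finger_gap: 0.243
gripper_force: 60.5
```

The brush is on the jar floor (8 N). I'll relax the push, open and retreat.

Call:
{"api": "play_rows", "payload": {"rows": [[[0,0,0],[0,0,-1.5],1],[[0,0,0],[0,0,0],0.7],[[0,0,0],[0,0,0],0.65],[[0,0,0],[0,0,0],0.6],[[0,0,0],[0,0,0],0.5],[[0,0,0],[0,0,0],0.4],[[0,0,0],[0,0,0],0.2],[[0,0,0],[0,0,0],0],[[0,0,0],[0,0,0],0],[[0,0,0],[0,0,0],0],[[0,0,0],[0,0,0],0],[[0,0,0],[0,0,0],0]]}}

```text
t: 19.62
tcp_pos: [0.584, 0.2245, 0.1845]
tool_rot: [0.216, 0.976, -0.0, 0.0]
force: [0.9, 0.3, 0.1]
finger_gap: 1.0
gripper_force: 0.0
```

Call:
{"api": "play_rows", "payload": {"rows": [[[0,0,0],[0,0,-8],0],[[0,0,0],[0,0,-16],0],[[0,0,0],[0,0,-20],0],[[0,0,0],[0,0,-25],0],[[0,0,0],[0,0,-25],0],[[0,0,0],[0,0,-25],0],[[0,0,0],[0,0,-20],0],[[0,0,0],[0,0,0],0],[[0,0,0],[0,0,0],0],[[0,0,0],[0,0,0],0],[[0,0,0],[0,0,0],0]]}}

```text
t: 20.53
tcp_pos: [0.583, 0.2242, 0.3219]
tool_rot: [0.216, 0.976, -0.001, -0.002]
force: [-0.1, -0.2, 0.1]
finger_gap: 1.002
gripper_force: 0.0
```

```bash
python3 - <<'E'
from rel import *
grab("side"); grab("wrist")
P,_=cloud("side"); Q=P[130:215,275:320].reshape(-1,3)
for lo in(.12,.14,.16,.18,.2):
    t=Q[(Q[:,2]>lo)&(Q[:,2]<lo+.02)&(np.hypot(Q[:,0]-.583,Q[:,1]-.224)<.05)]; print(lo,len(t),t.min(0) if len(t) else "",t.max(0) if len(t) else "")
b=cv2.resize(cv2.imread("pics/wrist.png"),(480,300)); a1=cv2.resize(cv2.imread("pics/side.png")[130:230,230:330],(300,300))
cv2.imwrite("pics/end.png",np.hstack([a1,b]))
E
```

```text
t 20.5333 tcp [0.583  0.2242 0.3219] q [ 0.1886  0.4596  1.3437 -0.0001  1.3416 -0.9476] gap 1.0018958480094102 F [-0.1069 -0.2393  0.1495]
0.12 30 [0.5711 0.2141 0.1212] [0.5907 0.2275 0.1398]
0.14 37 [0.5706 0.2126 0.1411] [0.5898 0.2301 0.1599]
0.16 32 [0.5713 0.2124 0.1605] [0.5868 0.2254 0.1798]
0.18 39 [0.571  0.2137 0.1802] [0.5883 0.2248 0.1998]
0.2 43 [0.572  0.213  0.2003] [0.5913 0.2352 0.2112]
```

View pics/end.png

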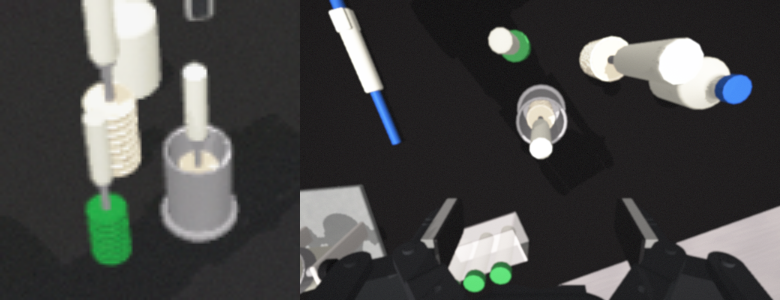

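The brush stands upright and released in its jar (handle at side-crop (195,95)), and the other objects look unmoved.

```bash
python3 -c "
from station import *
print(sign_off())"
```

```text
the job is handed in; nothing more can be done
None
```

The beaker was scrubbed with three pushes to the bottom, the brush is back upright in its jar and released, and the job was handed in at about 20.5 s; no verdict was returned.

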